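# Check the contact grill's plate with the surface probe

### The arm

A 6-joint arm with a two-finger parallel gripper is mounted at the origin on the work surface. World frame = base frame: x ahead of the robot, y to its left, z up, the work surface at z = 0. Lengths are in mm, angles in degrees, forces in N, time in s.
With the tool pointing down it reaches from about 350 to 850 mm from the base axis. Payload 8.1 kg.
Tool frame: the origin (TCP) lies at the very end of the fingers, on their centre line; the grasp point (between the pads) lies 19 mm behind it (pinch_z is the z of the grasp point in the tool frame, in mm); z points along the fingers, y is the direction in which the jaws open and shut (so a half turn about z gives the same grasp; the last joint's range is limited). The gripper opens to 85 mm and grips with 20 to 120 N. Pads are 22 mm wide; open, the fingers measure 114 mm over their backs; the gripper's body (76 mm by 85 mm) begins 54 mm behind the grasp point. The pads swing forward as they close: fully open they stand 13 mm farther back than shut.
Start: joints at [58.591, 7.471, 85.268, -0, 87.261, -4.893], TCP at [267.854, 536.898, 231.292] pointing down, gripper open.
Joint ranges: [-169.43, 169.43], [-51.17, 129.36], [1.28, 143.12], [-76.62, 256.62], [0, 156.53], [-152.29, 152.29]. Speed limits (degrees/s): [136.94, 136.94, 159.86, 180, 180, 180].

### API

Orientations are given as [roll, pitch, yaw] about the fixed x, y, z axes, in that order (R = Rz(yaw) Ry(pitch) Rx(roll)).
In Python, from bench import * gives the robot as it stands.
- The arm moves only by the shell command python3 -m creep 'ROWS' [FORCE]. ROWS is a JSON object of lists of equal length, an entry for each row: "translation": the shift along the tool's x, y, z in mm, a list of three; "rotation": the turn, a rotation vector about the tool's x, y, z in rad, a list of three; "claw": the finger opening in mm, from 0 to 85.4. In form: {"translation": [[dx, dy, dz], ...], "rotation": [[ax, ay, az], ...], "claw": [claw, ...]}. A call has 1 to 10 rows; each row shifts and turns the commanded pose from where the row before left it, along the tool's axes as they then stand; what a row does not reach is not made up. A row lasts 1/10 s, in which the tool goes at most 50 mm and 8.59 degrees, less where a joint would pass 70% of its speed; a pose out of reach is approached as far as the arm can. A call is refused whole if a number of a shift passes 50 or a number of a turn 0.15, either way. A call with a gripper value outside its range is refused whole. The fingers move at their own pace and stop on an object; FORCE is the grip in N (left out, the last holds). Time passes only in rows, so rows that do not move let the fingers close. It gives the time, the measured TCP pose, the force and the opening at its end, in the units of the state.
- sense(): the state, without advancing time (a new reading comes with each control period).
- snapshot(name): name is "scene" or "top" or "wrist"; returns a dict with "frame" (384x512x3 uint8, red, green, blue), "intrinsics" (3x3 intrinsics, pixels), "extrinsics" (4x4, takes a point from camera to world coordinates). Camera axes: x right, y up, looking along -z (the intrinsics and any distortion apply to the point x, -y, -z); pixel columns grow to the right and rows downward; lengths in mm; the calibration is good to about 2 mm. A picture is of the moment at which its call begins. There is no depth.
- hand_in(): hands the job in, once; it reports no verdict.
The state is a dict: "time": time; "joint_pos": joint angles; "qd": joint speeds; "joint_efforts": joint torques, N m; "tool_pos": TCP position; "tcp_rot": TCP orientation; "ft_force": force on the tool from outside, world axes, zero at the start; "wrist_torque": the same for the moment, N m; "finger_gap": finger opening in mm.
Only numpy, scipy, OpenCV 4.12 (cv2) and the standard library are available. Lean on these libraries where they do the work, as an engineer would, in place of code of your own. Each camera call takes 0.05 s, during which the arm holds its last target.

### The job

Swing the contact grill's lid right open so that it stays up by itself, then lift the blue surface probe out of the thermometer stand and hold it square to the sloping grill plate with its copper foot inside the pale ring, pressing lightly so that the sprung foot goes about half-way in and not hard against its stop. Keep it steady there for a few seconds' reading and finish while still holding it pressed on the ring: do not put it down or let go. Leave the yellow needle probe in the stand and do not disturb the bottles, tumbler, jar, mug or turner.

Things in the scene. Friction and masses are not known exactly. Their poses are not given: they have to be found in the camera images.
- grill: small sloping contact grill, fixed, about 190 x 275 mm in plan (the lid handle reaches 140 mm in front of the origin), 125 mm high with its lid shut and about 330 mm to the handle with the lid standing open, brushed steel and black. Origin: centre of its underside on the counter. x points from its front (handle and drip tray) to its rear (hinge), y to its left as seen from the front (looking along +x), z up.
- plate: lower cooking plate, dark, 145 (x) x 240 (y) mm, fixed to the grill and sloping 10 degrees (0.175 rad) down to the front. Origin: centre of its top face, 70 mm above the grill's origin. z is square to the plate (it leans 10 degrees from vertical towards the grill's front), x goes up the slope to the rear, y to the left. The left half is smooth, the right half has ribs 3 mm high.
- spot (a point): centre of the pale etched ring (38 mm across its line, so the 16 mm foot has room inside it) on the plate's smooth left half, in the plate's face, at plate x -12, y +55 mm. It turns with the plate: z is square to the plate. Hidden under the lid until this is opened.
- lid (a joint): lid hinge, rad: 0 = shut on the plate, grows as it opens, stop at 1.85; at 1.75 the lid stands upright (the stop leans 6 degrees past). It starts shut or a little open. Stiff hinge: the lid (0.65 kg) stays where it is left and needs about 7 N at the handle.
- lid_hinge (a point): point on the lid's hinge axis, in its middle; the axis runs along the grill's y. It lies at plate x +88, y 0, z +20 mm. This point turns with the lid: the lid's own x points from handle to hinge.
- lid_handle (a point): middle of the lid's round black handle bar, 18 mm thick, along the grill's y, free for 128 mm between its two arms, its axis 47 mm in front of the lid's edge (so fingers can straddle it from above). In the lid's frame it lies 215 mm towards -x and 25 mm towards +z from the hinge point (217 mm from the axis).
- stand: white thermometer stand, fixed, 95 x 190 mm foot, 75 x 175 mm block, 78 mm high. Origin: centre of its underside. Two through bores 23 mm wide at its y +50 and -50 mm; each holds a probe upright, its collar resting on the top face. Which probe stands in which bore varies.
- probe: blue surface probe, loose, 90 to 130 g: a 24 x 24 mm blue handle from 8 to 96 mm above the origin, a black collar 36 mm wide and 8 mm high, and below it a steel stem 11 mm wide and a copper foot. Origin: centre of the collar's underside (at the stand's top face, 78 mm above the counter, as it stands). z runs up the handle, x and y are square to its flat sides.
- probe_grip (a point): on the probe's axis, 58 mm above its origin: a good place to hold the handle (24 mm across either way).
- probe_tip (a point): centre of the flat underside of the copper foot (16 mm wide), on the probe's axis, 66 mm below the probe's origin when the foot is out. To lift it out of the stand raise the probe by more than 66 mm.
- foot (a joint): how far the sprung copper foot is pushed into the probe, m: 0 = out, 0.010 = at its stop. The spring gives about 1.5 N at the start and 6.5 N at the stop (0.5 N per mm), so half-way is about 4 N.
- needle: yellow needle probe, same handle and collar as the blue one, loose in the other bore of the stand; to be left alone. Origin: centre of the collar's underside.
- bottle_red: red squeeze bottle, 56 mm wide, 175 mm high, standing; bystander. Origin: centre of its underside.
- bottle_green: green squeeze bottle, 56 mm wide, 175 mm high, standing; bystander. Origin: centre of its underside.
- tumbler: steel tumbler, 66 mm wide, 85 mm high, on the small wooden tray; bystander. Origin: centre of its underside.
- jar: amber jar with red cap, 64 mm wide, 100 mm high, on the small wooden tray; bystander. Origin: centre of its underside.
- mug: white mug, 76 mm wide, 90 mm high; bystander. Origin: centre of its underside.
- turner: wooden-handled turner lying flat, 260 mm long; bystander. Origin: centre of its underside, x along its length.
Mind the look-alikes: they are no part of the job. Leave any brown look-alike of the probe alone.

How it is judged:
By the outcome, as a careful person would: the job done as asked, in the order asked, and still so for the second after the job is handed in, while the arm keeps its last pose, push and grip.
It also fails if it takes over 64 s, if anything falls off the work surface, if the arm or the gripper's body presses on something with over 40 N, if the wrist force passes 120 N, or if a joint passes its speed limit or range.

## Working session

There is one attempt and no reset: what is moved stays moved. The work goes in short steps, Python scripts to look and compute and a shell command to move; the robot and the scene stay as the last step left them, time stands still between calls to the robot, and variables do not carry over. Pictures are saved under pics/ and viewed, and the job is handed in when it is done.

```bash
ls; mkdir -p pics
python3 - <<'E'
from bench import *
import cv2
print(sense())
for n in ["scene","top","wrist"]:
    s=snapshot(n)
    cv2.imwrite(f"pics/{n}0.png",s["frame"][:,:,::-1])
    print(n,s["intrinsics"],s["extrinsics"])
E
```

```text
pics
{'time': 0.0, 'joint_pos': array([ 5.85901645e+01,  7.51556202e+00,  8.53300570e+01, -9.00684461e-04,
        8.72602411e+01, -4.89274327e+00]), 'qd': array([-0.02121605,  0.00581592,  0.03073903,  0.07469152, -0.05778775,
       -0.0285417 ]), 'joint_efforts': array([-4.88066271e-04, -5.69439912e+01, -5.00522482e+01, -5.85754351e-04,
        1.57836353e-02,  3.76346421e-06]), 'tool_pos': array([267.57447578, 536.42031475, 230.23223381]), 'tcp_rot': array([-1.79894449e+02, -8.13258116e-03,  1.53482944e+02]), 'ft_force': array([-0.32729548,  1.07809774,  0.01501586]), 'wrist_torque': array([-0.0139085 ,  0.00145641, -0.04234448]), 'finger_gap': 85.56939061338711}
scene [[371.63496014   0.         253.397076  ]
 [  0.         371.63496014 191.60173832]
 [  0.           0.           1.        ]] [[-5.01660633e-01 -4.86841335e-01  7.15067916e-01  1.30838990e+03]
 [ 8.64924022e-01 -2.67382064e-01  4.24750830e-01  4.90186051e+02]
 [-1.55899265e-02  8.31560188e-01  5.55215821e-01  7.08377615e+02]
 [ 0.00000000e+00  0.00000000e+00  0.00000000e+00  1.00000000e+00]]
top [[405.06309463   0.         254.1973307 ]
 [  0.         405.06309463 182.13403833]
 [  0.           0.           1.        ]] [[-2.23296411e-02  9.91472828e-01 -1.28386212e-01  3.97554512e+02]
 [-9.99741926e-01 -2.26814106e-02 -1.27836078e-03  4.97076529e+01]
 [-4.17944035e-03  1.28324533e-01  9.91723422e-01  1.60566030e+03]
 [ 0.00000000e+00  0.00000000e+00  0.00000000e+00  1.00000000e+00]]
wrist [[290.80835186   0.         253.12892112]
 [  0.         290.80835186 186.37543338]
 [  0.           0.           1.        ]] [[ 4.45748691e-01 -8.62090001e-01 -2.41057948e-01  2.05810229e+02]
 [ 8.95157560e-01  4.28974047e-01  1.21137152e-01  5.68263763e+02]
 [-1.02352381e-03 -2.69781572e-01  9.62921002e-01  3.72670955e+02]
 [ 0.00000000e+00  0.00000000e+00  0.00000000e+00  1.00000000e+00]]
```

View pics/scene0.png

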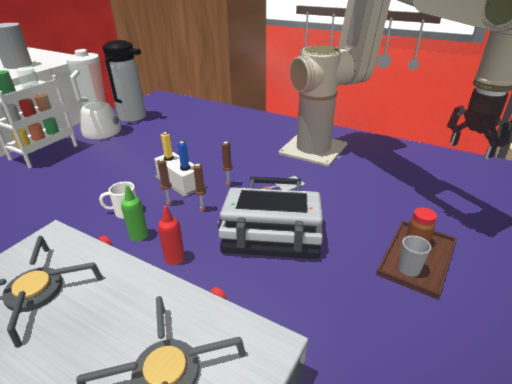

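View pics/top0.png

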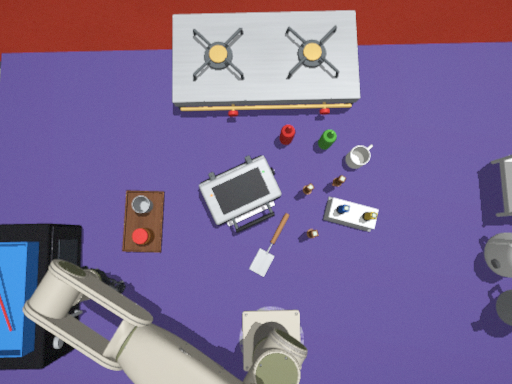

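View pics/wrist0.png

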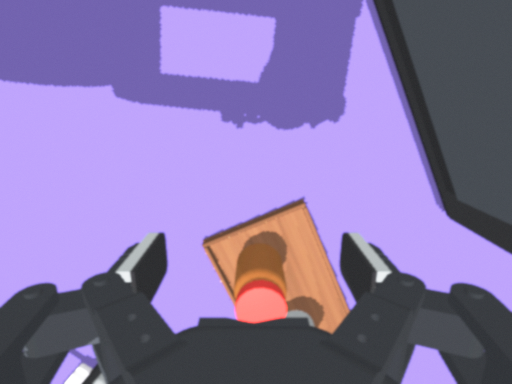

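Run:
```python
import cv2
a=cv2.imread("pics/top0.png")[120:280,190:390]
cv2.imwrite("pics/topc.png",cv2.resize(a,None,fx=4,fy=3.75,interpolation=cv2.INTER_CUBIC) if 0 else cv2.resize(a[:150],None,fx=4,fy=4,interpolation=cv2.INTER_CUBIC))
a=cv2.imread("pics/scene0.png")[120:270,140:340]
cv2.imwrite("pics/scenec.png",cv2.resize(a,None,fx=4,fy=4,interpolation=cv2.INTER_CUBIC))
```

```text
(no output)
```

View pics/topc.png

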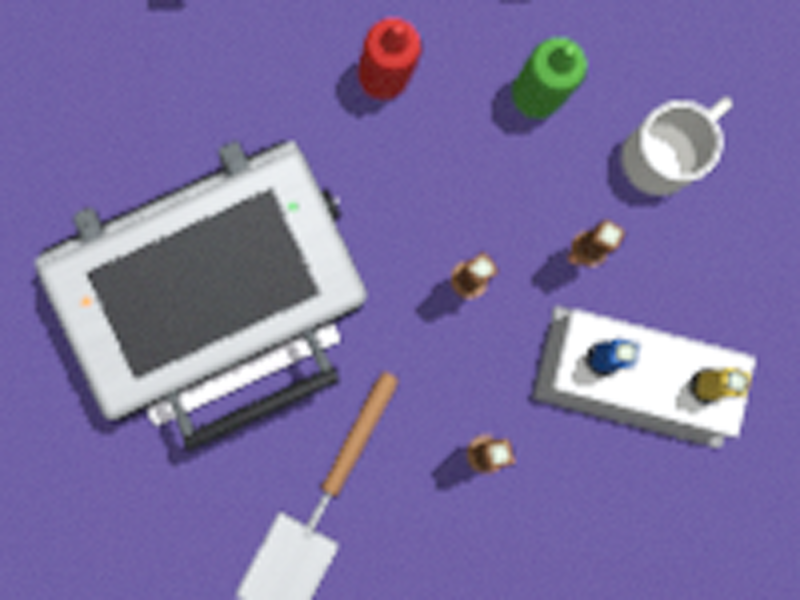

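View pics/scenec.png

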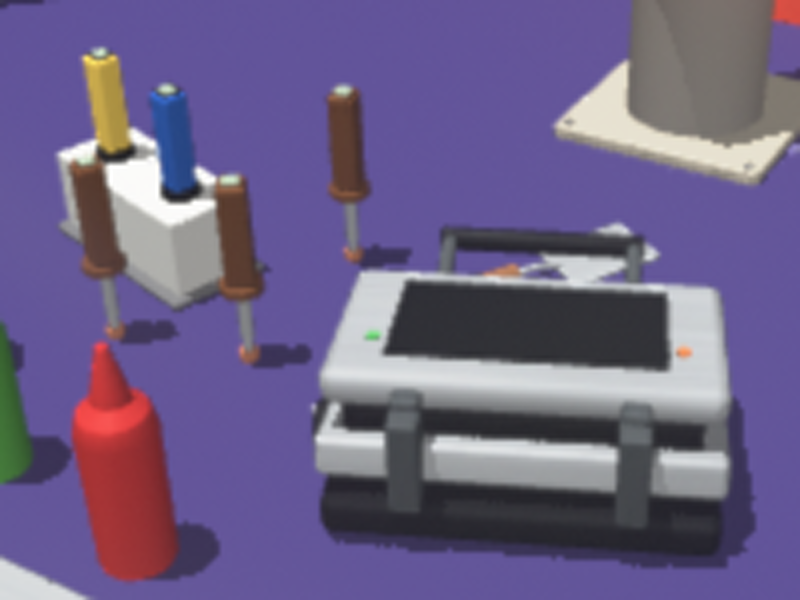

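```bash
cat > h.py <<'E'
import numpy as np, cv2
from scipy.spatial.transform import Rotation as R
from bench import *
F=np.diag([1,-1,-1,1.])
CAL={}
def cal(n,s=None):
    if s is None:
        if n in CAL: return CAL[n]
        s=snapshot(n)
    K=np.array(s["intrinsics"]);E=np.array(s["extrinsics"])@F
    CAL[n]=(K,E); return K,E
def ray(c,u,v):
    K,E=c; d=E[:3,:3]@np.linalg.solve(K,[u,v,1]); return E[:3,3],d/np.linalg.norm(d)
def atz(c,u,v,z):
    o,d=ray(c,u,v); return o+d*(z-o[2])/d[2]
def tri(*l):
    A=np.zeros((3,3));b=np.zeros(3)
    for c,u,v in l:
        o,d=ray(c,u,v);P=np.eye(3)-np.outer(d,d);A+=P;b+=P@o
    x=np.linalg.solve(A,b); return x,[round(float(np.linalg.norm((np.eye(3)-np.outer(ray(c,u,v)[1],ray(c,u,v)[1]))@(x-ray(c,u,v)[0]))),1) for c,u,v in l]
def proj(c,p):
    K,E=c; q=K@(E[:3,:3].T@(np.asarray(p,float)-E[:3,3])); return q[:2]/q[2]
E
cat > m1.py <<'E'
from h import *
np.set_printoptions(precision=1,suppress=True)
T=cal("top");S=cal("scene")
t=lambda x,y:(T,190+x/4-.375,120+y/4-.375)
s=lambda x,y:(S,140+x/4-.375,120+y/4-.375)
print("bar right(-y)",tri(t(338,376),s(443,234)))
print("bar left",tri(t(188,440),s(643,242)))
for p in [(566,312),(755,355),(737,435),(553,388)]: print("stand",atz(*t(*p),78))
print("blue top",tri(t(626,352),s(168,90)), atz(*t(626,352),174),atz(*s(168,90),174))
print("yel top",tri(t(738,381),s(99,52)))
print("brown tops",tri(t(484,266),s(230,181)),tri(t(610,234),s(87,160)),tri(t(498,454),s(344,91)))
# lid outline: rear corners/front corners top crop
for nme,p in dict(rr=(292,143),rl=(40,262),fl=(113,418),fr=(365,297)).items(): print(nme,atz(*t(*p),120))
E
python3 m1.py
```

```text
bar right(-y) (array([472.1, -18.2, 105.5]), [1.4, 1.4])
bar left (array([415.8, 122.8, 109.6]), [3.0, 3.0])
stand [ 529.6 -237.8   78. ]
stand [ 485.  -413.7   78. ]
stand [ 410.6 -392.3   78. ]
stand [ 458.3 -222.3   78. ]
blue top (array([ 483.7, -269.5,  175. ]), [1.6, 1.6]) [ 484.7 -271.   174. ] [ 481.7 -269.2  174. ]
yel top (array([ 456.1, -366.5,  176.3]), [1.2, 1.2])
brown tops (array([ 563.8, -148.2,  163.2]), [2.6, 2.6]) (array([ 590.5, -263.1,  163.6]), [1.6, 1.6]) (array([ 397.5, -155.1,  163.3]), [0.9, 0.9])
rr [689.8  17.9 120. ]
rl [583.4 253.6 120. ]
fl [438.4 187.6 120. ]
fr [544.  -45.6 120. ]
```

```bash
python3 -m creep '{"translation":[[-20,-20,0],[-34,-32,0],[-34,-32,0],[-34,-32,0],[-34,-32,0],[-34,-32,0],[-34,-32,0],[-34,-32,0],[-34,-32,0],[-34,-32,0]],"rotation":[[0,0,0],[0,0,0],[0,0,0],[0,0,0],[0,0,0],[0,0,0],[0,0,0],[0,0,0],[0,0,0],[0,0,0]],"claw":[50,50,50,50,50,50,50,50,50,50]}' 30
python3 -m creep '{"translation":[[-20,-20,0],[-20,-20,0],[-8,-6,0],[0,0,0],[0,0,0],[0,0,0]],"rotation":[[0,0,0.14],[0,0,0.14],[0,0,0.14],[0,0,0.14],[0,0,0.13],[0,0,0]],"claw":[50,50,50,50,50,50]}'
python3 - <<'E'
from h import *
print(sense())
for n in ["wrist","top"]:
    s=snapshot(n); cv2.imwrite(f"pics/{n}1.png",s["frame"][:,:,::-1]); print(s["extrinsics"])
    np.savez(f"pics/{n}1.npz",K=s["intrinsics"],E=s["extrinsics"])
E
```

```text
time: 1.25
tool_pos: [422.3, 113.9, 231.5]
tcp_rot: [180.0, 0.0, 153.5]
ft_force: [1.3, -0.3, -0.1]
finger_gap: 49.9
time: 1.85
tool_pos: [437.9, 51.1, 231.2]
tcp_rot: [-180.0, -0.0, 113.8]
ft_force: [0.3, 0.4, -0.2]
finger_gap: 49.9
{'time': 1.85, 'joint_pos': array([-1.58071561e-02, -1.79957201e+01,  1.09189481e+02,  1.64615540e-03,
        8.88161210e+01, -2.38206003e+01]), 'qd': array([ 4.49301593e-01,  8.98342112e-02, -1.17289918e-01, -1.70060344e-03,
       -3.33570563e-02, -9.06113665e+00]), 'joint_efforts': array([-2.36844616e-01, -3.40157568e+01, -5.03009427e+01, -1.30768045e-02,
       -1.84315213e-03,  2.49739766e+00]), 'tool_pos': array([437.91578552,  51.08966548, 231.22756739]), 'tcp_rot': array([-1.79991625e+02, -5.49665482e-03,  1.13804759e+02]), 'ft_force': array([ 0.27530624,  0.41737544, -0.18900443]), 'wrist_torque': array([0.00111183, 0.0289    , 0.01330183]), 'finger_gap': 49.865781258489804}
[[ 9.14631945e-01 -3.89210900e-01 -1.09376785e-01  4.09632637e+02]
 [ 4.04287231e-01  8.80851122e-01  2.46278574e-01  1.14690012e+02]
 [ 4.90357844e-04 -2.69473889e-01  9.63007572e-01  3.73579257e+02]
 [ 0.00000000e+00  0.00000000e+00  0.00000000e+00  1.00000000e+00]]
[[-2.23296411e-02  9.91472828e-01 -1.28386212e-01  3.97554512e+02]
 [-9.99741926e-01 -2.26814106e-02 -1.27836078e-03  4.97076529e+01]
 [-4.17944035e-03  1.28324533e-01  9.91723422e-01  1.60566030e+03]
 [ 0.00000000e+00  0.00000000e+00  0.00000000e+00  1.00000000e+00]]
```

View pics/wrist1.png

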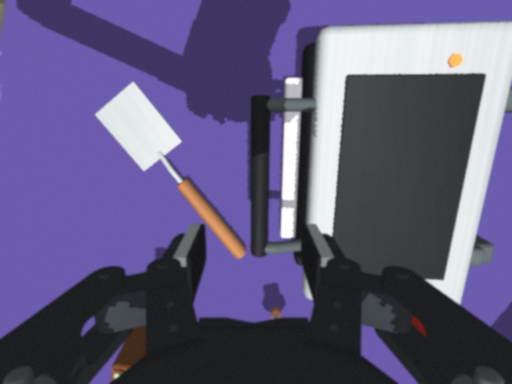

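```bash
cat > m2.py <<'E'
from h import *
np.set_printoptions(precision=1,suppress=True)
T=cal("top");S=cal("scene")
d=np.load("pics/wrist1.npz");W=(d["K"],d["E"]@F)
t=lambda x,y:(T,190+x/4-.375,120+y/4-.375)
s=lambda x,y:(S,140+x/4-.375,120+y/4-.375)
a=tri(t(338,376),s(443,234),(W,259,256));b=tri(t(188,440),s(643,242),(W,260.5,97))
print(a,b,(a[0]+b[0])/2)
for z in (100,105,110):
  p,q=atz(W,259,256,z),atz(W,260.5,97,z); print(p,q,np.linalg.norm(p-q),(p+q)/2,np.degrees(np.arctan2(*(q-p)[1::-1]))-90)
# lid left edge line / panel dark edges
for z in (120,130): 
  p,q=atz(W,306,298,z),atz(W,320,40,z); print("lid front edge",p,q,np.degrees(np.arctan2(*(q-p)[1::-1]))-90)
E
python3 m2.py
```

```text
(array([473.5, -17.9, 107. ]), [1.7, 2.0, 1.7]) (array([414.5, 122.9, 108.9]), [3.8, 2.5, 1.7]) [444.   52.5 107.9]
[476.9 -22.  100. ] [413.  123.8 100. ] 159.18677958695918 [445.   50.9 100. ] 23.672522455895148
[475.7 -19.5 105. ] [413.  123.6 105. ] 156.27744389544313 [444.3  52.  105. ] 23.672522455895134
[474.5 -17.  110. ] [412.9 123.4 110. ] 153.36810820392714 [443.7  53.2 110. ] 23.672522455895148
lid front edge [535. -36. 120.] [438.2 181.6 120. ] 23.98106623149654
lid front edge [530.1 -30.1 130. ] [437.1 179.  130. ] 23.98106623149654
```

```bash
python3 -m creep '{"translation":[[-1,6,20],[0,0,30],[0,0,30],[0,0,30],[0,0,20],[0,0,12],[0,0,0]],"rotation":[[0,0,0],[0,0,0],[0,0,0],[0,0,0],[0,0,0],[0,0,0],[0,0,0]],"claw":[50,50,50,50,50,50,50]}' 30
python3 -m creep '{"translation":[[0,0,0],[0,0,0],[0,0,0],[0,0,0],[0,0,0],[0,0,0]],"rotation":[[0,0,0],[0,0,0],[0,0,0],[0,0,0],[0,0,0],[0,0,0]],"claw":[10,10,10,10,10,10]}' 40
python3 - <<'E'
from h import *
for n in ["wrist","scene"]:
    s=snapshot(n); cv2.imwrite(f"pics/{n}2.png",s["frame"][:,:,::-1])
E
```

```text
time: 2.75
tool_pos: [442.5, 52.9, 87.7]
tcp_rot: [-179.8, -0.1, 114.0]
ft_force: [0.2, -0.2, 0.1]
finger_gap: 50.2
time: 3.35
tool_pos: [444.0, 52.4, 90.1]
tcp_rot: [180.0, 0.0, 113.9]
ft_force: [-4.4, -2.3, 1.3]
finger_gap: 16.7
```

View pics/scene2.png

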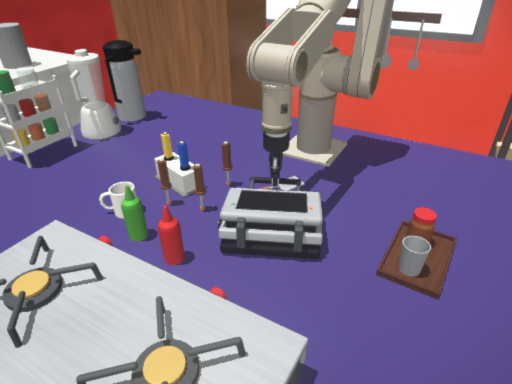

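Run:
```python
import numpy as np
ph=np.radians(np.r_[0.7,np.arange(5,101,5)])
y=-217*np.cos(ph);z=217*np.sin(ph)
print([[0,round(a,1),round(-b,1)] for a,b in zip(np.diff(y),np.diff(z))])
```

```text
[[0, np.float64(0.8), np.float64(-16.3)], [0, np.float64(2.5), np.float64(-18.8)], [0, np.float64(4.1), np.float64(-18.5)], [0, np.float64(5.7), np.float64(-18.1)], [0, np.float64(7.2), np.float64(-17.5)], [0, np.float64(8.7), np.float64(-16.8)], [0, np.float64(10.2), np.float64(-16.0)], [0, np.float64(11.5), np.float64(-15.0)], [0, np.float64(12.8), np.float64(-14.0)], [0, np.float64(14.0), np.float64(-12.8)], [0, np.float64(15.0), np.float64(-11.5)], [0, np.float64(16.0), np.float64(-10.2)], [0, np.float64(16.8), np.float64(-8.7)], [0, np.float64(17.5), np.float64(-7.2)], [0, np.float64(18.1), np.float64(-5.7)], [0, np.float64(18.5), np.float64(-4.1)], [0, np.float64(18.8), np.float64(-2.5)], [0, np.float64(18.9), np.float64(-0.8)], [0, np.float64(18.9), np.float64(0.8)], [0, np.float64(18.8), np.float64(2.5)]]
```

```bash
python3 -m creep '{"translation":[[0,0.8,-16.3],[0,2.5,-18.8],[0,4.1,-18.5],[0,5.7,-18.1]],"rotation":[[0,0,0],[0,0,0],[0,0,0],[0,0,0]],"claw":[10,10,10,10]}' 40
python3 -m creep '{"translation":[[0,7.2,-17.5],[0,8.7,-16.8],[0,10.2,-16],[0,11.5,-15],[0,12.8,-14],[0,14,-12.8]],"rotation":[[0,0,0],[0,0,0],[0,0,0],[0,0,0],[0,0,0],[0,0,0]],"claw":[10,10,10,10,10,10]}'
python3 - <<'E'
from h import *
for n in ["wrist","scene"]:
    s=snapshot(n); cv2.imwrite(f"pics/{n}3.png",s["frame"][:,:,::-1])
E
```

```text
time: 3.85
tool_pos: [453.2, 56.5, 160.1]
tcp_rot: [-179.6, 0.0, 113.9]
ft_force: [-7.4, -9.5, -6.2]
finger_gap: 16.4
time: 4.45
tool_pos: [507.6, 80.1, 256.9]
tcp_rot: [-179.0, 0.1, 113.8]
ft_force: [-56.8, -22.0, 50.7]
finger_gap: 16.5
```

View pics/scene3.png

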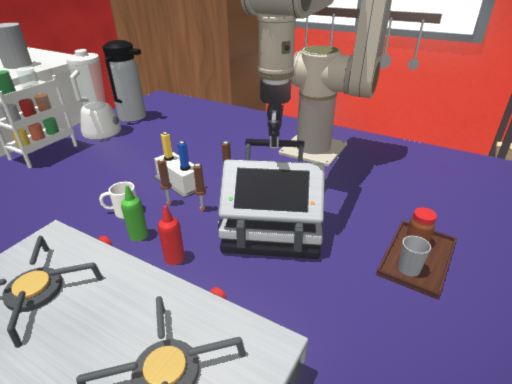

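```bash
python3 -m creep '{"translation":[[0,-2,-2.3],[0,0,0]],"rotation":[[0,0,0],[0,0,0]],"claw":[10,10]}'
python3 - <<'E'
from h import *
u=np.array([np.cos(np.radians(23.8)),np.sin(np.radians(23.8))])
from scipy.optimize import fsolve
P=[np.array([444,52.4,90.]),np.array([453.2,56.5,160.1]),np.array([507.6,80.1,256.9])]
q=[np.array([(p[:2]-P[0][:2])@u,p[2]+19]) for p in P];print(q)
from scipy.optimize import least_squares
r=least_squares(lambda c:[np.hypot(*(a-c))-217 for a in q],[216,105]);print(r.x,r.fun)
E
```

```text
time: 4.75
tool_pos: [511.6, 81.6, 260.4]
tcp_rot: [-179.9, 0.2, 113.9]
ft_force: [-24.9, -10.9, 28.7]
finger_gap: 16.5
[array([  0., 109.]), array([ 10.07216466, 179.1       ]), array([ 69.36963958, 275.9       ])]
[217.2758113  116.75413172] [ 0.41413186 -0.61987505  0.26399385]
```

```bash
python3 -m creep '{"translation":[[0,-3,-3.5],[0,14.6,-12.1],[0,15.7,-10.8],[0,16.5,-9.3],[0,17.3,-7.9]],"rotation":[[0,0,0],[0,0,0],[0,0,0],[0,0,0],[0,0,0]],"claw":[10,10,10,10,10]}' 
python3 -c "
import numpy as np
ph=np.radians(np.r_[48.6:99:5])
y=-217*np.cos(ph);z=217*np.sin(ph)
print(np.diff(y).round(1),-np.diff(z).round(1))"
```

```text
time: 5.25
tool_pos: [568.2, 106.5, 301.5]
tcp_rot: [-179.9, 0.1, 113.9]
ft_force: [-9.9, -10.3, 9.3]
finger_gap: 16.4
[14.7 15.7 16.6 17.3 17.9 18.4 18.7 18.9 18.9 18.8] [-11.9 -10.6  -9.1  -7.7  -6.1  -4.5  -2.9  -1.3   0.4   2. ]
```

```bash
python3 -m creep '{"translation":[[0,17.9,-6],[0,18.4,-4.5],[0,18.7,-2.9],[0,18.9,-1.3],[0,18.9,0.5],[0,0,0]],"rotation":[[0,0,0],[0,0,0],[0,0,0],[0,0,0],[0,0,0],[0,0,0]],"claw":[10,10,10,10,10,10]}'
python3 - <<'E'
from h import *
print(sense()["joint_pos"])
for n in ["wrist","scene"]:
    s=snapshot(n); cv2.imwrite(f"pics/{n}4.png",s["frame"][:,:,::-1])
E
```

```text
time: 5.85
tool_pos: [656.8, 145.6, 316.5]
tcp_rot: [179.6, 0.2, 113.9]
ft_force: [6.3, -3.0, 6.6]
finger_gap: 15.9
[ 8.17380995e+00  1.75640809e+01  6.49253451e+01 -7.95910327e-02
  9.70845273e+01 -1.57335613e+01]
```

View pics/scene4.png

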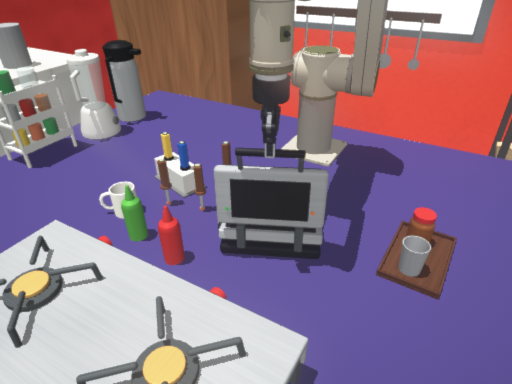

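```bash
python3 -m creep '{"translation":[[0,12,1.2],[0,10,1.3],[0,0,0]],"rotation":[[0,0,0],[0,0,0],[0,0,0]],"claw":[10,10,10]}'
```

```text
time: 6.25
tool_pos: [675.7, 153.8, 313.2]
tcp_rot: [179.7, 0.2, 113.9]
ft_force: [4.4, -4.1, 3.9]
finger_gap: 15.7
```

```bash
python3 -m creep '{"translation":[[0,5,1],[0,0,0],[0,0,0],[0,0,0],[0,0,0]],"rotation":[[0,0,0],[0,0,0],[0,0,0],[0,0,0],[0,0,0]],"claw":[10,10,45,45,45]}'
python3 -m creep '{"translation":[[0,0,-15],[0,0,-25],[0,0,-25],[0,-20,-10],[0,-30,0],[0,-40,0],[0,-40,0],[0,-40,0]],"rotation":[[0,0,0],[0,0,0],[0,0,0],[0,0,0],[0,0,0],[0,0,0],[0,0,0],[0,0,0]],"claw":[45,45,45,45,45,45,45,45]}'
python3 - <<'E'
from h import *
print(sense()["joint_pos"])
for n in ["wrist","scene","top"]:
    s=snapshot(n); cv2.imwrite(f"pics/{n}5.png",s["frame"][:,:,::-1])
    np.savez(f"pics/{n}5.npz",K=s["intrinsics"],E=s["extrinsics"])
E
```

```text
time: 6.75
tool_pos: [678.1, 157.3, 309.7]
tcp_rot: [-180.0, -0.0, 114.0]
ft_force: [0.1, 0.0, 1.1]
finger_gap: 44.9
time: 7.55
tool_pos: [521.4, 87.6, 385.9]
tcp_rot: [179.9, 0.0, 114.0]
ft_force: [-0.5, -1.0, 0.9]
finger_gap: 44.7
[ 3.97199845e+00 -4.24088284e+00  8.12389477e+01  5.52037548e-03
  1.02932759e+02 -2.00036867e+01]
```

View pics/scene5.png

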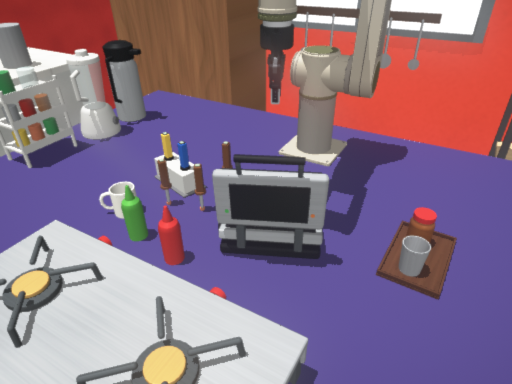

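View pics/wrist5.png

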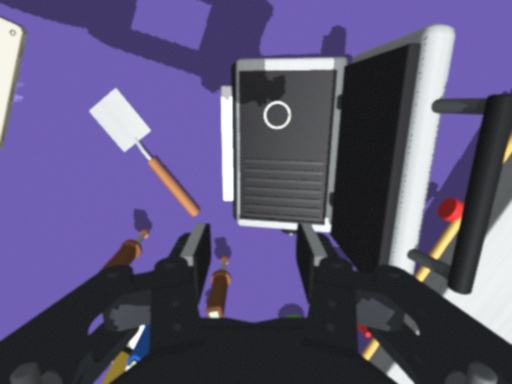

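View pics/top5.png

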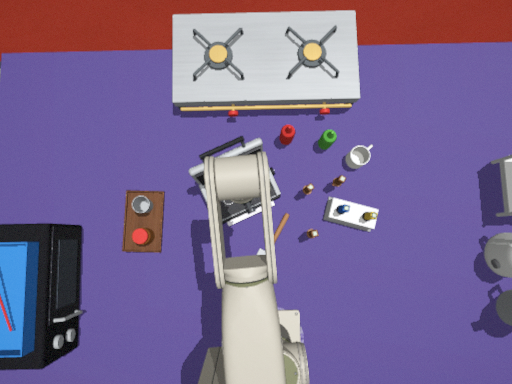

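Run:
```python
import cv2
a=cv2.imread("pics/wrist5.png")[45:245,210:360]
cv2.imwrite("pics/w5c.png",cv2.resize(a,None,fx=3,fy=3,interpolation=cv2.INTER_CUBIC))
```

```text
(no output)
```

View pics/w5c.png

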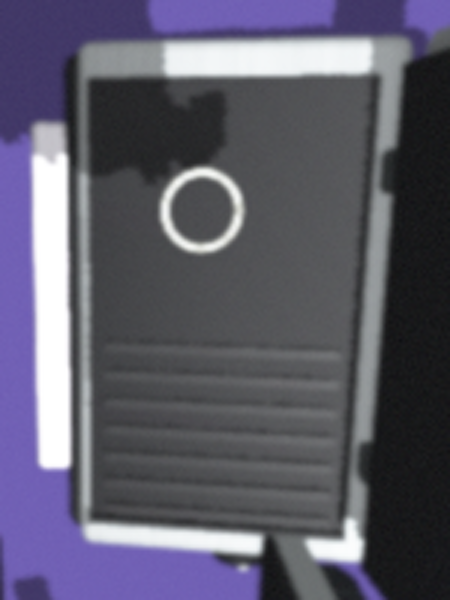

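```bash
cat > m3.py <<'E'
from h import *
from scipy.optimize import least_squares
np.set_printoptions(precision=2,suppress=True)
T=cal("top");S=cal("scene")
d=np.load("pics/wrist5.npz");W=(d["K"],d["E"]@F)
c=lambda x,y:np.array([210+x/3-.33,45+y/3-.33])
Pl=R.from_euler('y',-10,degrees=True).as_matrix()
pts=np.array([[-12,55,0],[-72.5,120,0],[72.5,120,0],[72.5,-120,0],[-72.5,-120,0]])
px=[c(202,210),c(90,78),c(380,75),c(345,535),c(90,520)]
w=[3,1,1,1,1]
def G(q):
    Rg=R.from_euler('z',q[2],degrees=True).as_matrix()
    return Rg,np.array([q[0],q[1],0])
def plw(q,p): 
    Rg,t=G(q); return Rg@(Pl@p+[0,0,70])+t
f=lambda q:np.concatenate([(proj(W,plw(q,p))-u)*k for p,u,k in zip(pts,px,w)])
r=least_squares(f,[566,106,24]);print(r.x,r.fun.reshape(-1,2)/np.array(w)[:,None])
print("spot fit",plw(r.x,pts[0]),"spot ray",atz(W,*px[0],67.9))
Rg,t=G(r.x);print("hinge",plw(r.x,np.array([88,0,20])))
E
python3 m3.py
```

```text
[565.86 107.38  23.65] [[ 0.03  0.07]
 [-1.37 -0.68]
 [ 1.01 -1.  ]
 [ 0.39  1.38]
 [-0.37  0.19]]
spot fit [532.97 153.02  67.92] spot ray [532.88 153.1   67.9 ]
hinge [642.06 140.75 104.98]
```

```bash
python3 -m creep '{"translation":[[-25,-15,0],[-40,-25,5],[-40,-25,5],[-40,-25,5],[-40,-25,5],[-40,-25,5],[-40,-25,5],[-40,-25,5],[-40,-25,5],[-20,-8,5]],"rotation":[[0,0,0],[0,0,0],[0,0,0],[0,0,0],[0,0,0],[0,0,0],[0,0,0],[0,0,0],[0,0,0],[0,0,0.1]],"claw":[60,60,60,60,60,60,60,60,60,60]}'
python3 -m creep '{"translation":[[0,0,5],[0,0,5],[0,0,5],[0,0,0],[0,0,0],[0,0,0]],"rotation":[[0,0,0.14],[0,0,0.14],[0,0,0.14],[0,0,0.14],[0,0,0.02],[0,0,0]],"claw":[60,60,60,60,60,60]}'
python3 - <<'E'
from h import *
print(sense()["joint_pos"])
for n in ["wrist","top"]:
    s=snapshot(n); cv2.imwrite(f"pics/{n}6.png",s["frame"][:,:,::-1])
    np.savez(f"pics/{n}6.npz",K=s["intrinsics"],E=s["extrinsics"])
E
```

```text
time: 8.8
tool_pos: [466.9, -340.4, 339.1]
tcp_rot: [-180.0, 0.0, 108.1]
ft_force: [0.9, 0.7, 0.5]
finger_gap: 60.0
time: 9.4
tool_pos: [468.0, -336.5, 324.8]
tcp_rot: [180.0, -0.0, 75.2]
ft_force: [-0.1, 0.8, -0.3]
finger_gap: 59.9
[-4.08150641e+01  2.68965728e+00  8.06712927e+01  4.86251142e-03
  9.66338647e+01 -2.59967901e+01]
```

View pics/wrist6.png

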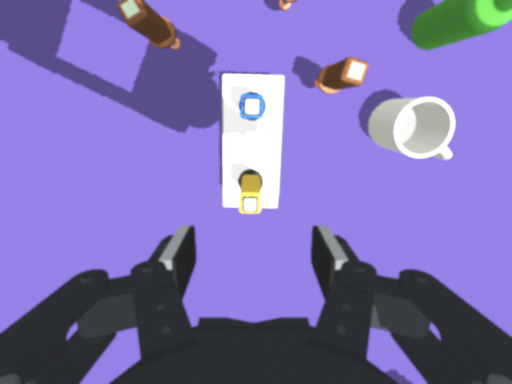

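Run:
```python
import cv2
a=cv2.imread("pics/wrist6.png")[60:220,200:310]
cv2.imwrite("pics/w6c.png",cv2.resize(a,None,fx=5,fy=5,interpolation=cv2.INTER_CUBIC)[:600])
```

```text
(no output)
```

View pics/w6c.png

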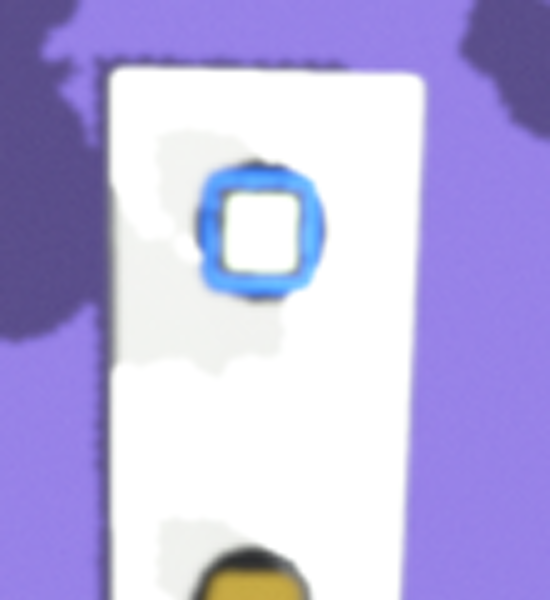

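Run:
```python
from h import *
np.set_printoptions(precision=1,suppress=True)
d=np.load("pics/wrist6.npz");W=(d["K"],d["E"]@F)
T=cal("top");S=cal("scene")
p=atz(W,251.8,106,174);print(p)
t=(T,190+626/4-.375,120+352/4-.375);s=(S,140+168/4-.375,120+90/4-.375)
print(tri(t,s,(W,251.8,106)))
s=sense();Rt=R.from_euler('xyz',s["tcp_rot"],degrees=True).as_matrix()
print(s["tool_pos"],Rt.T@(np.r_[p[:2],78+58-19]-s["tool_pos"]))
```

```text
[ 483.4 -269.9  174. ]
(array([ 483.5, -269.7,  174.9]), [1.6, 1.6, 0.2])
[ 467.5 -336.3  324.9] [ 68.3  -1.8 207.8]
```

```bash
python3 -m creep '{"translation":[[30,-1,0],[38,-1,0],[0,0,0],[0,0,0]],"rotation":[[0,0,0],[0,0,0],[0,0,0],[0,0,0]],"claw":[55,55,55,55]}'
python3 -m creep '{"translation":[[0,0,25],[0,0,35],[0,0,35],[0,0,35],[0,0,35],[0,0,25],[0,0,18],[0,0,0],[0,0,0]],"rotation":[[0,0,0],[0,0,0],[0,0,0],[0,0,0],[0,0,0],[0,0,0],[0,0,0],[0,0,0],[0,0,0]],"claw":[55,55,55,55,55,55,55,55,55]}'
python3 - <<'E'
from h import *
for n in ["wrist","scene"]:
    s=snapshot(n); cv2.imwrite(f"pics/{n}7.png",s["frame"][:,:,::-1])
a=cv2.imread("pics/scene7.png")[100:220,120:280]
cv2.imwrite("pics/s7c.png",cv2.resize(a,None,fx=5,fy=5))
E
```

```text
time: 10.0
tool_pos: [483.2, -269.5, 325.1]
tcp_rot: [180.0, 0.0, 75.2]
ft_force: [0.0, -0.6, 0.7]
finger_gap: 55.0
time: 10.9
tool_pos: [482.7, -270.8, 117.0]
tcp_rot: [-180.0, 0.0, 75.0]
ft_force: [0.2, 0.7, -0.1]
finger_gap: 55.1
```

View pics/s7c.png

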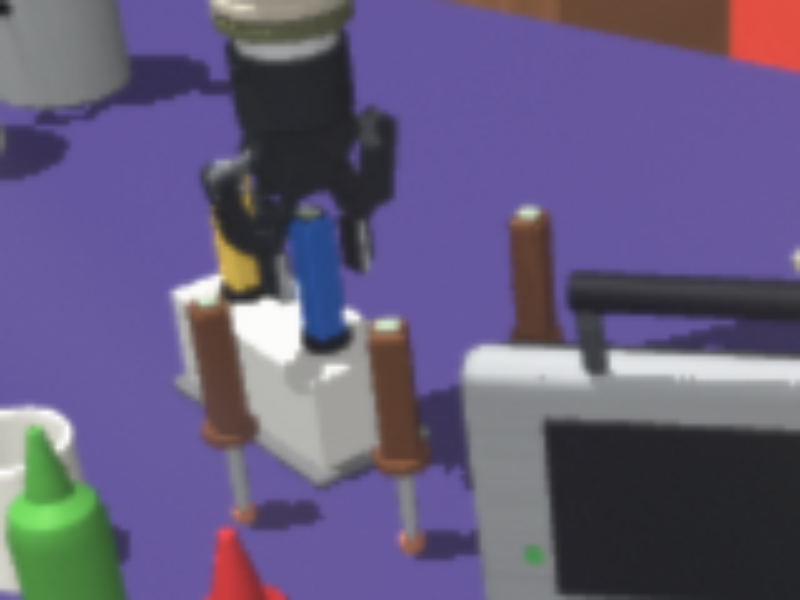

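View pics/wrist7.png

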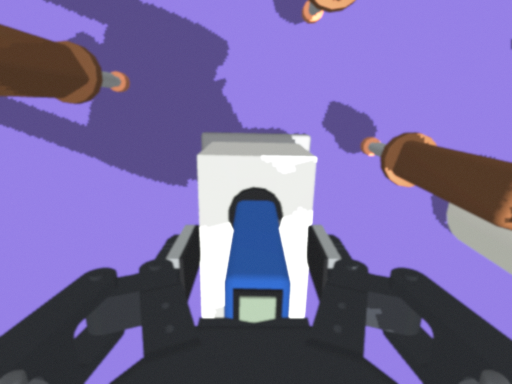

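```bash
python3 -m creep '{"translation":[[0,0,0],[0,0,0],[0,0,0],[0,0,0],[0,0,0],[0,0,0]],"rotation":[[0,0,0],[0,0,0],[0,0,0],[0,0,0],[0,0,0],[0,0,0]],"claw":[10,10,10,10,10,10]}' 60
python3 -m creep '{"translation":[[0,0,-10],[0,0,-25],[0,0,-25],[0,0,-30],[0,0,-30],[0,0,-30],[0,0,0]],"rotation":[[0,0,0],[0,0,0],[0,0,0],[0,0,0],[0,0,0],[0,0,0],[0,0,0]],"claw":[10,10,10,10,10,10,10]}'
python3 - <<'E'
from h import *
for n in ["wrist","scene"]:
    s=snapshot(n); cv2.imwrite(f"pics/{n}8.png",s["frame"][:,:,::-1])
a=cv2.imread("pics/scene8.png")[60:180,120:280]
cv2.imwrite("pics/s8c.png",cv2.resize(a,None,fx=5,fy=5))
E
```

```text
time: 11.6
tool_pos: [483.5, -270.5, 117.9]
tcp_rot: [179.9, 0.0, 75.0]
ft_force: [-0.4, 0.5, 5.7]
finger_gap: 23.2
time: 12.3
tool_pos: [484.7, -271.2, 272.7]
tcp_rot: [179.5, 0.2, 75.0]
ft_force: [0.5, -0.5, -0.2]
finger_gap: 23.4
```

View pics/s8c.png

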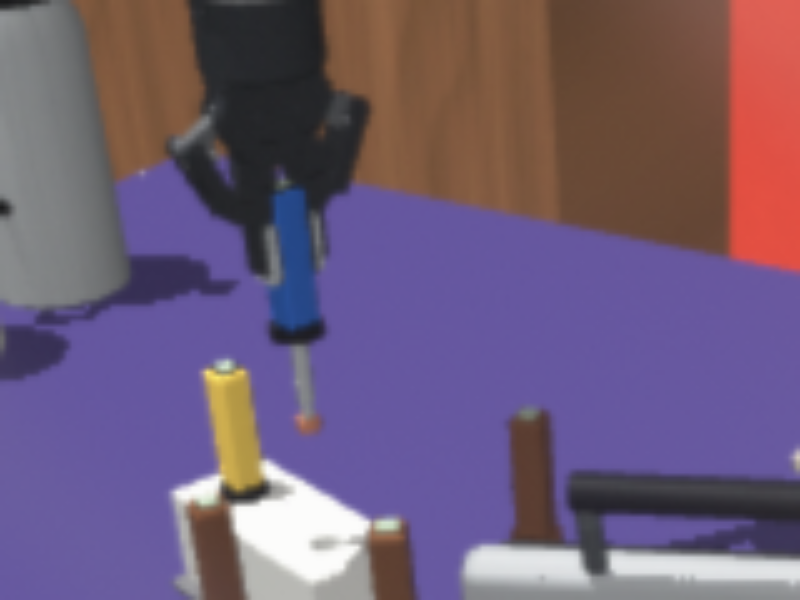

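View pics/wrist8.png

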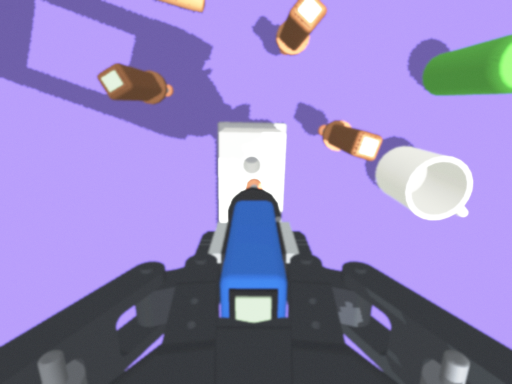

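```bash
python3 -m creep '{"translation":[[0,0,-30],[20,-4,0],[40,-8.5,0],[45,-9.5,0],[45,-9.5,0],[45,-9.5,0],[45,-9.5,0],[45,-9.5,0],[45,-9.5,0],[40,-8.5,0]],"rotation":[[0,0,0],[0,0,0],[0,0,0],[0,0,0],[0,0,0],[0,0,0],[0,0,0],[0,0,0],[0,0,0],[0,0,0]],"claw":[10,10,10,10,10,10,10,10,10,10]}'
python3 -m creep '{"translation":[[25,-5,0],[9,-2,0],[0,0,0],[0,0,0],[0,0,15],[0,0,15],[0,0,15],[0,0,0],[0,0,0]],"rotation":[[0,0,0],[0,0,0],[-0.068,0.0545,0],[-0.068,0.0545,0],[0,0,0],[0,0,0],[0,0,0],[0,0,0],[0,0,0]],"claw":[10,10,10,10,10,10,10,10,10]}'
cat > look.py <<'E'
from h import *
import sys
k=sys.argv[1]
np.set_printoptions(precision=2,suppress=True)
for n in ["wrist","scene","top"]:
    s=snapshot(n); cv2.imwrite(f"pics/{n}{k}.png",s["frame"][:,:,::-1])
    np.savez(f"pics/{n}{k}.npz",K=s["intrinsics"],E=s["extrinsics"])
c10,s10=np.cos(np.radians(10)),np.sin(np.radians(10));g=np.radians(23.7)
n_=np.array([-s10*np.cos(g),-s10*np.sin(g),c10])
s=sense();Rt=R.from_euler('xyz',s["tcp_rot"],degrees=True).as_matrix()
print(s["tool_pos"],s["tcp_rot"],"F",s["ft_force"],"M",s["wrist_torque"],s["finger_gap"],s["time"])
print("tilt err deg",np.degrees(np.arccos(min(1,-Rt[:,2]@n_))), "rot needed (tool, rad)", Rt.T@np.cross(Rt[:,2],-n_))
tip=s["tool_pos"]+Rt[:,2]*105.5
spot=np.array([533,153,67.9])
print("tip",tip,"spot-tip in tool",Rt.T@(spot-tip),"F along n",s["ft_force"]@n_)
E
python3 look.py 9
```

```text
time: 13.4
tool_pos: [502.2, 109.7, 294.7]
tcp_rot: [-179.8, 0.1, 75.0]
ft_force: [1.2, 0.2, -1.2]
finger_gap: 23.8
time: 14.3
tool_pos: [512.3, 145.2, 250.9]
tcp_rot: [172.4, -6.1, 75.4]
ft_force: [0.3, -0.5, -0.5]
finger_gap: 23.4
[513.1  145.45 253.04] [172.14  -6.23  75.42] F [ 0.41  0.45 -1.31] M [-0.06  0.07 -0.01] 23.65644204912659 14.45
tilt err deg 0.02305747954295628 rot needed (tool, rad) [ 0. -0.  0.]
tip [529.92 152.8  149.15] spot-tip in tool [-7.86 -8.15 80.51] F along n -1.3909041495259855
```

View pics/wrist9.png

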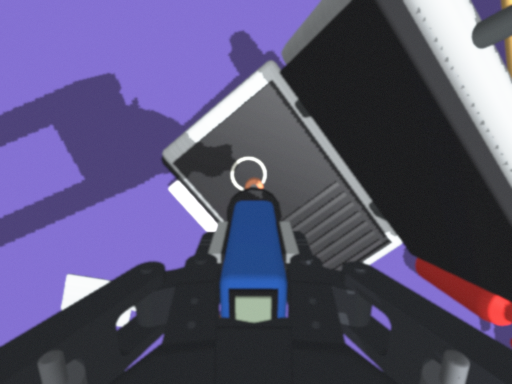

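View pics/scene9.png

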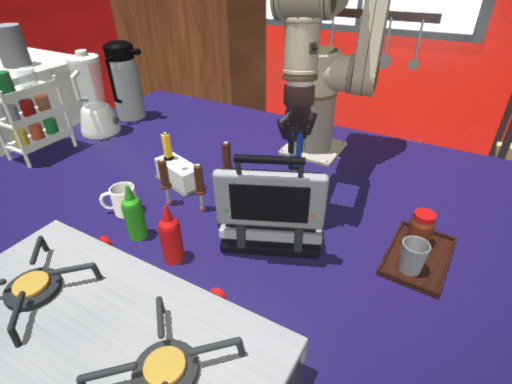

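```bash
python3 -m creep '{"translation":[[-4,-4,15],[-4,-4,25],[0,0,20],[0,0,0],[0,0,0],[0,0,0]],"rotation":[[0,0,0],[0,0,0],[0,0,0],[0,0,0],[0,0,0],[0,0,0]],"claw":[10,10,10,10,10,10]}'
python3 look.py 10
python3 - <<'E'
from h import *
np.set_printoptions(precision=1,suppress=True)
d=np.load("pics/wrist10.npz");W=(d["K"],d["E"]@F)
s=sense();Rt=R.from_euler('xyz',s["tcp_rot"],degrees=True).as_matrix()
for z in (105.5,105.5-74,-56.5): print(z,proj(W,s["tool_pos"]+Rt[:,2]*z))
print("spot",proj(W,[533,153,67.9]))
a=cv2.imread("pics/wrist10.png")[120:320,160:360]
cv2.imwrite("pics/w10c.png",cv2.resize(a,None,fx=3,fy=3,interpolation=cv2.INTER_CUBIC))
E
```

```text
time: 15.05
tool_pos: [513.5, 144.1, 193.4]
tcp_rot: [172.0, -6.3, 75.4]
ft_force: [0.5, -1.0, -1.4]
finger_gap: 23.6
[513.22 144.05 192.87] [172.06  -6.27  75.43] F [ 0.18 -0.83 -0.36] M [-0.02  0.08  0.01] 23.236792854178738 15.2
tilt err deg 0.11401228017470352 rot needed (tool, rad) [ 0. -0. -0.]
tip [530.2  151.44  89.01] spot-tip in tool [-0.1  -0.64 21.34] F along n -0.329558810280134
105.5 [253.8 186.3]
31.5 [254.1 217.4]
-56.5 [255.1 310.8]
spot [253.1 180.5]
```

View pics/w10c.png

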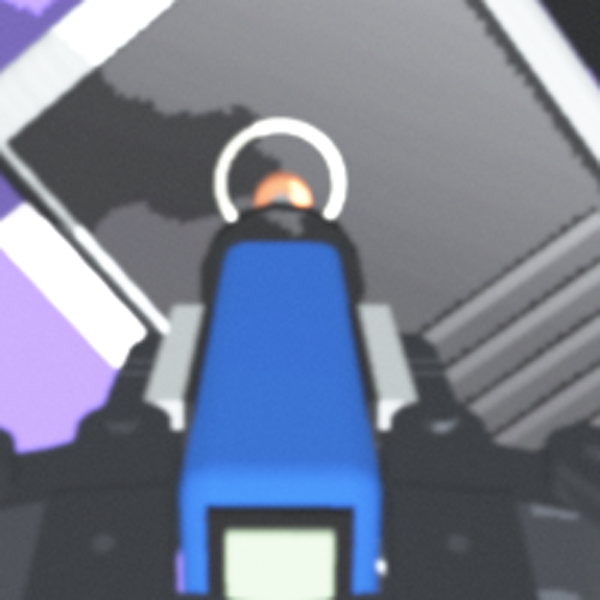

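```bash
cat > avg.py <<'E'
from h import *
# average readings over some control periods (time passes only through camera calls)
n_=np.array([-np.sin(np.radians(10))*np.cos(np.radians(23.7)),-np.sin(np.radians(10))*np.sin(np.radians(23.7)),np.cos(np.radians(10))])
f=[];p=[];m=[];rr=[]
for i in range(16):
    snapshot("wrist"); s=sense(); f.append(s["ft_force"]);p.append(s["tool_pos"]);m.append(s["wrist_torque"]);rr.append(R.from_euler('xyz',s["tcp_rot"],degrees=True).as_matrix()[:,2])
f=np.array(f);p=np.mean(p,0);z=np.mean(rr,0);z/=np.linalg.norm(z)
tip=p+z*105.5
print("t",s["time"],"F",f.mean(0).round(2),"Fn",(f@n_).mean().round(2),"+-",((f@n_).std()/4).round(2),"M",np.mean(m,0).round(3))
print("tcp",p.round(2),"tip above plate",((tip-[533,153,67.9])@n_).round(2),"lateral",((tip-[533,153,67.9])-n_*((tip-[533,153,67.9])@n_)).round(2),"tilt",np.degrees(np.arccos(min(1,-z@n_))).round(2),"gap",round(s["finger_gap"],1))
E
python3 avg.py
python3 -m creep '{"translation":[[0,-0.7,5],[0,0,5],[0,0,5],[0,0,2],[0,0,0],[0,0,0]],"rotation":[[0,0,0],[0,0,0],[0,0,0],[0,0,0],[0,0,0],[0,0,0]],"claw":[10,10,10,10,10,10]}'
python3 avg.py
```

```text
t 16.0 F [-0.01 -0.04 -1.17] Fn -1.15 +- 0.08 M [-0.048  0.102 -0.02 ]
tcp [512.55 143.95 191.55] tip above plate 20.16 lateral [-0.46 -0.29 -0.1 ] tilt 0.01 gap 23.1
time: 16.6
tool_pos: [514.5, 145.3, 174.4]
tcp_rot: [172.2, -6.2, 75.4]
ft_force: [-0.7, -0.4, -0.7]
finger_gap: 23.5
t 17.4 F [ 0.03 -0.05 -0.89] Fn -0.88 +- 0.12 M [-0.043  0.102  0.005]
tcp [514.56 145.32 174.62] tip above plate 3.07 lateral [-1.18 -0.11 -0.2 ] tilt 0.0 gap 23.7
```

```bash
python3 -m creep '{"translation":[[0.2,0.7,1],[0,0,1],[0,0,1],[0,0,1],[0,0,1],[0,0,0],[0,0,0]],"rotation":[[0,0,0],[0,0,0],[0,0,0],[0,0,0],[0,0,0],[0,0,0],[0,0,0]],"claw":[10,10,10,10,10,10,10]}'
python3 avg.py
```

```text
time: 18.1
tool_pos: [516.1, 145.7, 169.9]
tcp_rot: [172.2, -6.2, 75.4]
ft_force: [-1.1, -0.1, 2.3]
finger_gap: 23.4
t 18.9 F [-0.64  0.05  1.61] Fn 1.68 +- 0.11 M [-0.062  0.183 -0.009]
tcp [516.07 145.67 169.78] tip above plate -1.97 lateral [-0.47 -0.11 -0.08] tilt 0.01 gap 23.3
```

```bash
python3 -m creep '{"translation":[[0,0,1],[0,0,1],[0,0,0.8],[0,0,0],[0,0,0],[0,0,0]],"rotation":[[0,0,0],[0,0,0],[0,0,0],[0,0,0],[0,0,0],[0,0,0]],"claw":[10,10,10,10,10,10]}'
python3 avg.py; python3 look.py 11
python3 - <<'E'
import cv2
a=cv2.imread("pics/wrist11.png")[120:320,160:360]
cv2.imwrite("pics/w11c.png",cv2.resize(a,None,fx=3,fy=3,interpolation=cv2.INTER_CUBIC))
E
```

```text
time: 19.5
tool_pos: [516.5, 145.9, 167.0]
tcp_rot: [172.2, -6.2, 75.4]
ft_force: [-1.1, -0.3, 2.4]
finger_gap: 23.5
t 20.3 F [-0.35 -0.17  3.09] Fn 3.11 +- 0.13 M [-0.072  0.067 -0.002]
tcp [516.51 145.86 167.  ] tip above plate -4.79 lateral [-0.48 -0.12 -0.09] tilt 0.01 gap 23.3
[516.48 145.86 166.96] [172.17  -6.23  75.42] F [-0.36 -0.7   3.4 ] M [-0.02  0.04 -0.02] 23.31292627980529 20.45
tilt err deg 0.008842657478687614 rot needed (tool, rad) [-0.  0.  0.]
tip [533.24 153.22  63.06] spot-tip in tool [ 0.26  0.48 -4.82] F along n 3.4568774059012983
```

View pics/w11c.png

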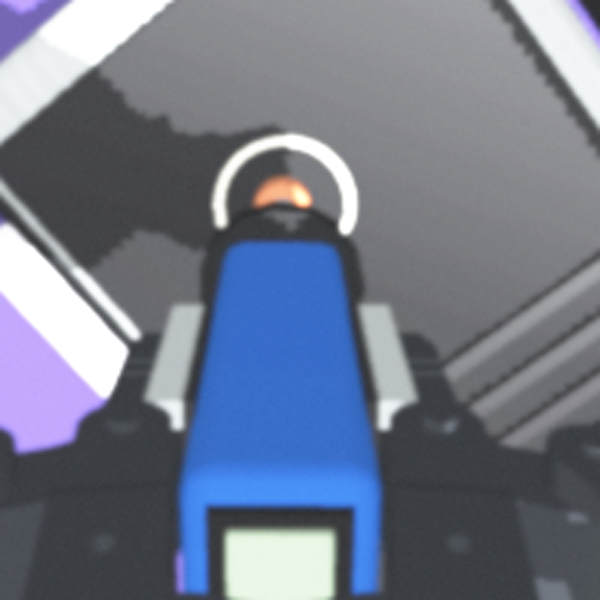

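View pics/scene11.png

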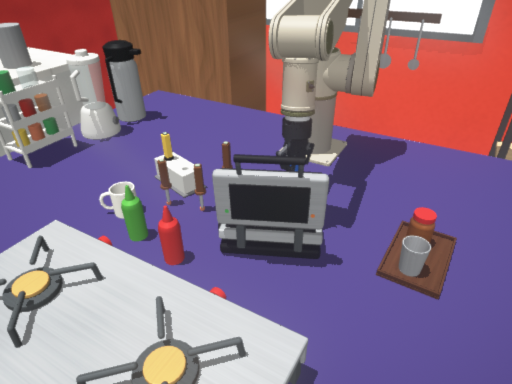

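View pics/top11.png

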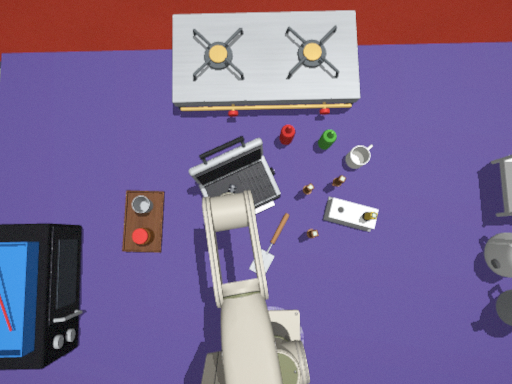

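```bash
for i in 1 2 3 4; do python3 -m creep '{"translation":[[0,0,0],[0,0,0],[0,0,0],[0,0,0],[0,0,0],[0,0,0],[0,0,0],[0,0,0],[0,0,0],[0,0,0]],"rotation":[[0,0,0],[0,0,0],[0,0,0],[0,0,0],[0,0,0],[0,0,0],[0,0,0],[0,0,0],[0,0,0],[0,0,0]],"claw":[10,10,10,10,10,10,10,10,10,10]}' | tail -2; done; python3 avg.py
python3 -c "
from bench import *
print(hand_in())"
```

```text
ft_force: [-0.6, -0.1, 2.3]
finger_gap: 23.2
ft_force: [0.2, -0.3, 4.2]
finger_gap: 23.5
ft_force: [0.2, 0.2, 2.7]
finger_gap: 23.1
ft_force: [-0.2, -0.7, 3.9]
finger_gap: 23.6
t 25.25 F [ 0.53 -0.63  3.29] Fn 3.2 +- 0.15 M [-0.079 -0.215 -0.038]
tcp [516.45 145.86 166.94] tip above plate -4.84 lateral [-0.56 -0.12 -0.1 ] tilt 0.01 gap 23.8
the job is handed in; nothing more can be done
None
```

The job is handed in at about 25 s of the 64 s allowed, with the blue probe still gripped and pressed on the ring.

- **Lid:** I swung it open by its handle to about 1.8 rad, just past upright. It stayed up after release and in the later pictures.
- **Probe:** I lifted the blue probe out of the stand, tilted it 10° square to the plate and lowered it onto the ring. It was held pressed and still there for about 5 s before the hand-in.

Last checks before handing in:

| Check | Result |
|---|---|
| Push on the foot | about 4.2 N along the plate normal, after allowing for the probe's weight; that means the foot is about 5.4 mm in |
| Foot travel from arm position | about 4.8 mm in, so the two agree on roughly half-way |
| Offset from ring centre | about 0.6 mm; the wrist picture shows the foot centred in the ring |
| Tilt error of the tool | about 0.01°. The probe might sit up to about 0.4° off in the grip, judging from the wrist picture |

In the last overall pictures, the needle probe, bottles, tumbler, jar, mug, turner and brown look-alikes show no visible shift.

One thing did not go cleanly. While opening the lid I followed a slightly wrong arc, and the wrist force rose to about 79 N, under the 120 N limit. I corrected the path and it fell to about 17 N or less. The cause is probably that the bar slid about 11 mm towards the fingertips.

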